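# Set the sample stage to its marker and log it

### The arm

A 7-joint arm with a two-finger parallel gripper is mounted at the origin on a cart in front of the work surface, level with it; the furniture and walls round the work are solid. World frame = base frame: x ahead of the robot, y to its left, z up, the work surface at z = 0. Lengths are in m, angles in rad, forces in N, time in s.
With the tool pointing down it reaches from about 0.375 to 0.925 m from the base axis. Payload 3.1 kg.
Tool frame: the origin (TCP) lies on the centre line of the jaws, within the pads' length; the fingertips stand 14 mm ahead of it and the grasp point (between the pads) lies 5 mm behind it; z points along the fingers, y is the line along which they close (so a half turn about z gives the same grasp; the last joint's range is limited). The gripper opens to 85 mm and grips with 20 to 120 N. Pads are 22 mm wide; open, the fingers measure 114 mm over their backs; the gripper's body (76 mm by 85 mm) begins 54 mm behind the grasp point. The pads swing forward as they close: fully open they stand 13 mm farther back than shut.
Start: joints at [1.195, 0.383, 0.044, 1.598, -0.018, 1.161, -0.05], TCP at [0.178, -0.625, 0.245] pointing down, gripper open.
Joint ranges: [-2.61, 2.61], [-0.41, 2.15], [-1.48, 1.57], [0, 2.5], [-1.57, 4.71], [0.05, 1.97], [-2.85, 2.85]. Speed limits (rad/s): [2.79, 2.79, 3.14, 3.14, 3.14, 3.14, 3.14].

### API

Orientations are given as a rotation vector (axis times angle).
In Python, from workcell import arm, vision, models gives the robot as it stands.
- The arm moves only by the tool play_rows, never from a script. Its argument "motion" is a list of rows, each a list of 3 entries, a list of its own where there are three numbers: the turn, a rotation vector about the tool's x, y, z scaled (see below), then the shift along the tool's x, y, z scaled (see below), then the closure, from -1 (fully open) to 1 (shut). A call has 1 to 10 rows; each row is the pose to reach, as a shift and turn from the pose commanded when the call began, along the tool's axes at that moment, turning the shorter way round; what a row does not reach only later rows make up. The controller multiplies each number of a shift by 0.4 m and each number of a turn by pi rad. A row lasts 1/8 s, in which the tool goes at most 62.5 mm and 10.7 degrees, less where a joint would pass 70% of its speed; a pose out of reach is approached as far as the arm can. A call with a number of a shift or a turn outside -1 to 1 is refused whole. A call with a gripper value outside its range is refused whole. The fingers move at their own pace and stop on an object; the grip force is fixed at half the most. Time passes only in rows, so rows that repeat a pose let the fingers close. It gives the time, the measured TCP pose, the force, the opening and the grip force at its end, in the units of the state.
- arm.sense(): the state, without advancing time (a new reading comes with each control period).
- vision.snapshot(name): name is "scene" or "side" or "wrist"; returns a dict with "frame" (384x512x3 uint8, blue, green, red), "range_z" (384x512 float32, m along the optical axis (not along the pixel's ray), 0 where there is no reading), "intrinsics" (3x3 intrinsics, pixels), "k1" (the pictures are not rectified: a ray, as slopes to the right and down, at radius r is drawn at 1 + k1 r^2 times it, then the intrinsics apply), "rvec" (rotation vector, rad) and "tvec" (3), from world to camera coordinates, as OpenCV has them. Camera axes: x right, y down, z forward; pixel columns grow to the right and rows downward; lengths in m; the calibration is good to about 2 mm. A picture is of the moment at which its call begins.
- arm.job_done(): hands the job in; it is judged then, once.
Trained networks look in a picture, given as the dict that the camera call returned (one of the last four; its "shot" number tells which), for a name from the list of things; names that differ only in an ending like _2 or _b are one class to them, and where a whole thing is asked for, a point or a joint stands for the part that bears it (a point fixed in the world has none). Each returns a list of dicts, best first, with "conf" (0 to 1); they miss things now and then, are a little off and sometimes report something else, mostly with a low value. They report only what shows in the picture. A call takes as long as a camera call.
- models.find_in(name, picture): "rect" ([left, top, width, height] in pixels, round what is visible of it).
- models.masks_of(name, picture): "mask" (384x512 bool, what is visible of it) and "rect" ([left, top, width, height] in pixels, round what is visible of it).
The state is a dict: "clock": time; "q": joint angles; "qd": joint speeds; "effort": joint torques, N m; "ee_pos": TCP position; "eef_rot": TCP orientation; "ft_force": force on the tool from outside, world axes, zero at the start; "torque": the same for the moment, N m; "grip_width": opening from 0.0 (shut) to 1.0 (fully open); "finger_force": force on a finger pad.
Only numpy, scipy, OpenCV 4.12 (cv2) and the standard library are available. Lean on these libraries where they do the work, as an engineer would, in place of code of your own. Each camera call takes 0.05 s, during which the arm holds its last target. There are 200 camera calls.

### The job

On the round rotary sample stage, push the steel finger post sideways, gently and with a fingertip (do not pinch it), so that the black dial turns until its white index line lines up with the red marker on the scale ring; either way round will do. Once the two are in line, press the green key on the stage fully down with a fingertip and let it spring back, leaving the dial set. Do not press the key before that, and neither lift nor carry anything: the crucible stays standing in the middle of the dial and the things round about stay where they are.

Things in the scene. Friction and masses are not known exactly. Their poses are not given: they have to be found in the camera images.
- dial_center (a point): centre of the dial's top face, on the turning axis (28 mm above the bench). The dial is a black disc, 80 mm radius, 6 mm thick, on a grey round housing of 100 mm radius whose top, 22 mm above the bench, carries a scale line every 10 degrees. The housing is fixed to the bench; point z points up.
- index_tip (a point): outer end of the white index line on the dial's top, at the rim 80 mm from the axis. The line is 4 mm wide and runs 30 mm inward. It turns with the dial.
- marker_tip (a point): inner end of the red marker clipped on the scale ring, 80 mm from the axis, on its top face (28 mm above the bench, level with the dial's top). The marker is 4 mm wide, points at the axis, runs 20 mm outward to a red clip (22 mm wide) over the housing's edge, and is fixed. It may be anywhere round the ring.
- dial: the dial with its post; origin on the turning axis at the dial's underside (22 mm above the bench), z up, x axis towards the index line, so its yaw is the direction of the index line. It turns freely more than a full turn either way from any start, against a slight friction (about 1 N at the post), and stays where it is left. A contact force over 20 N from the fingers counts as pinched or struck.
- post_top (a point): centre of the top of the finger post, 68 mm above the bench: an upright round steel post standing on the dial, 15 mm diameter, 40 mm tall, 58 mm from the axis, straight across the axis from the index line (180 degrees); foot flange 22 mm diameter, 3 mm high
- log_key_top (a point): centre of the top of the round green key (28 mm diameter), on the panel that juts out of the housing, 132 mm from the dial's axis. It is pressed straight down. Beware of tall fixed equipment close to the stage: behind and to the left a cream water bath with a pot on a scissor jack (underside about 130 mm above the bench, nearest corner about x 0.56, y -0.08 m), to the right (beyond y about -0.4 m) a blue heater with glass columns.
- log_key (a joint): travel of the green key, m: 0 up, 0.006 fully down; a spring pushes it back, about 5 N when fully down
- crucible: white porcelain crucible standing loose in the middle of the dial, 45 mm across at the rim, 34 mm high; origin at the centre of its underside. It turns with the dial and is not to be handled.
- wash_bottle: wash bottle with red cap and bent spout, 68x84x206 mm; loose bystander, origin at the centre of its underside; not to be touched
- brown_jar: squat jar with dark lid, 66 mm across, 104 mm tall; loose bystander, origin at the centre of its underside; not to be touched
- blue_cap: blue ribbed screw cap, 43 mm across, 22 mm high; loose bystander, origin at the centre of its underside; not to be touched
- red_stopper: red-brown rubber stopper, 28 mm across, 24 mm high; loose bystander, origin at the centre of its underside; not to be touched
- lab_timer: small cream timer lying flat, 62x62x18 mm; loose bystander, origin at the centre of its underside; not to be touched
- tweezers: steel tweezers lying flat, 125 mm long; loose bystander, origin at the centre of its underside; not to be touched

How it is judged:
On the way, in this order (a step that is already met when the one before it is completed fails the run):
1. the white index line is in line with the red marker and the dial rests (horizontal distance between index_tip and marker_tip below 0.004 m and angular speed of dial below 0.05 rad/s), for 0.3 s.
2. the green key is pressed down (value of joint log_key above 0.0045 m), for 0.05 s.
At the end, for the whole second after the job is handed in: the tip of the index line is within 4 mm of the tip of the red marker (the two 4 mm lines overlap), the green key is up again after being pressed at least 4.5 mm, and the crucible stands at rest within 15 mm of the dial's centre (horizontal distance between index_tip and marker_tip below 0.004 m and value of joint log_key below 0.001 m and not (horizontal distance between crucible and dial_center above 0.015 m or z of crucible in the frame of dial_center above 0.006 m or angle between crucible's own z axis and vertical above 0.3 rad) and linear speed of crucible below 0.02 m/s); the robot touches nothing.
It fails at once if the green key is pressed (over 3 mm) while the index line is over 6 mm from the marker (value of joint log_key above 0.003 m and horizontal distance between index_tip and marker_tip above 0.006 m).
It fails at once if the finger post or dial is pinched or struck: over 20 N (contact force between the fingers and dial above 20 N).
It fails at once if the crucible is lifted over 6 mm, tipped or pushed over 15 mm from the dial's centre (horizontal distance between crucible and dial_center above 0.015 m or z of crucible in the frame of dial_center above 0.006 m or angle between crucible's own z axis and vertical above 0.3 rad).
It fails at once if a bystander is moved over 20 mm (distance of any of wash_bottle, brown_jar, blue_cap, red_stopper, lab_timer, tweezers from where it was at the start of the episode above 0.02 m).
It also fails if it takes over 54 s, if anything falls off the work surface, if the arm or the gripper's body presses on something with over 40 N, if the wrist force passes 120 N, or if a joint passes its speed limit or range.

## Working session

There is one attempt and no reset: what is moved stays moved. The work goes in short steps, Python scripts to look and compute and a tool call to move; the robot and the scene stay as the last step left them, time stands still between calls to the robot, and variables do not carry over. Pictures are saved under pics/ and viewed, at most 10 in all, crops included, and the job is handed in when it is done.

Besides the shell and the picture viewer there is one more tool, called after "Emit:" as a command line: name --argument value ..., lists and objects as JSON in quotes. play_rows: Moves the arm, as the interface text tells. Shifts and turns lie within -1 to 1; 1 stands for 0.4 m of shift or pi rad of turn. Its arguments: {"type":"object","properties":{"motion":{"type":"array"}},"required":["motion"]}

```bash
ls; mkdir -p pics
cat > h.py <<'E'
import numpy as np, cv2
from workcell import arm, vision, models
def world(p,u,v,z=None):
    K=p["intrinsics"];k=p["k1"];R=cv2.Rodrigues(np.array(p["rvec"],float))[0];t=np.array(p["tvec"],float).ravel()
    d=np.array([(u-K[0][2])/K[0][0],(v-K[1][2])/K[1][1]]);s=d.copy()
    for _ in range(20): s=d/(1+k*(s@s))
    ray=R.T@np.array([s[0],s[1],1]);o=-R.T@t
    if z is None: return o+ray*p["range_z"][int(round(v)),int(round(u))]
    return o+ray*(z-o[2])/ray[2]
def pix(p,X):
    K=p["intrinsics"];R=cv2.Rodrigues(np.array(p["rvec"],float))[0];t=np.array(p["tvec"],float).ravel()
    c=R@np.array(X)+t;s=c[:2]/c[2];s=s*(1+p["k1"]*(s@s));return s[0]*K[0][0]+K[0][2],s[1]*K[1][1]+K[1][2]
E
python3 - <<'E'
from h import *
s=arm.sense();print(s)
ims=[]
for n in("scene","side","wrist"):
    p=vision.snapshot(n);ims.append(p["frame"].copy())
    R=cv2.Rodrigues(np.array(p["rvec"],float))[0];print(n,"cam",-R.T@np.ravel(p["tvec"]))
    if n=="wrist":continue
    for o in("dial","index_tip","marker_tip","post_top","log_key_top","log_key","crucible","wash_bottle","brown_jar"):
        try:
            r=models.find_in(o,p)[:2]
            print(o,[(np.round(q["rect"]).tolist(),round(q["conf"],2),np.round(world(p,q["rect"][0]+q["rect"][2]/2,q["rect"][1]+q["rect"][3]/2),3)) for q in r])
        except Exception as e: print(o,e)
for n,i in zip("abc",ims): cv2.imwrite(f"pics/{n}.png",i)
cv2.imwrite("pics/ab.png",cv2.resize(np.vstack([ims[0],ims[1]]),None,fx=.78,fy=.78))
E
```

```text
pics
{'clock': 0.0, 'q': array([ 1.19524856,  0.38384876,  0.04381441,  1.5996192 , -0.01785517,
        1.16116707, -0.04992385]), 'qd': array([ 1.20875491e-03, -4.98906841e-05,  3.99680970e-04,  6.79607856e-04,
       -4.96295535e-04, -1.18099683e-03,  1.57718187e-03]), 'effort': array([-3.57242225e-04, -4.33463287e+01,  1.02444973e+00, -2.49512941e+01,
        1.06806672e-02,  1.13146272e-02, -3.91446832e-06]), 'ee_pos': array([ 0.17796644, -0.624207  ,  0.24385696]), 'eef_rot': array([-3.10875732e+00, -4.34666754e-01,  8.49727552e-04]), 'ft_force': array([ 0.3734853 , -0.0781647 , -0.03310653]), 'torque': array([ 0.02498274, -0.01966178, -0.05285443]), 'finger_force': 0.0, 'grip_width': 0.997699446837218}
scene cam [-0.00152917  0.79603711  0.63584091]
dial [([250.0, 146.0, 40.0, 33.0], 0.7, array([ 0.558, -0.234,  0.044]))]
index_tip [([247.0, 149.0, 46.0, 26.0], 0.64, array([ 0.556, -0.231,  0.05 ]))]
marker_tip []
post_top [([248.0, 146.0, 45.0, 30.0], 0.7, array([ 0.555, -0.231,  0.053]))]
log_key_top [([299.0, 167.0, 8.0, 8.0], 0.48, array([ 0.438, -0.246,  0.043]))]
log_key
[... 475 characters left out ...]
66015515]
dial [([264.0, 261.0, 54.0, 43.0], 0.74, array([ 0.548, -0.239,  0.029]))]
index_tip [([264.0, 259.0, 50.0, 46.0], 0.86, array([ 0.544, -0.238,  0.028]))]
marker_tip []
post_top [([266.0, 260.0, 46.0, 42.0], 0.7, array([ 0.545, -0.234,  0.028]))]
log_key_top []
log_key [([233.0, 283.0, 14.0, 9.0], 0.64, array([ 0.437, -0.258,  0.043]))]
crucible [([293.0, 270.0, 21.0, 21.0], 0.83, array([ 0.576, -0.242,  0.033])), ([262.0, 263.0, 56.0, 41.0], 0.49, array([ 0.547, -0.243,  0.029]))]
wash_bottle [([238.0, 138.0, 26.0, 63.0], 0.78, array([0.472, 0.105, 0.11 ]))]
brown_jar [([240.0, 142.0, 23.0, 23.0], 0.47, array([0.477, 0.121, 0.151]))]
wrist cam [ 0.25149636 -0.60453793  0.37330957]
```

View pics/a.png

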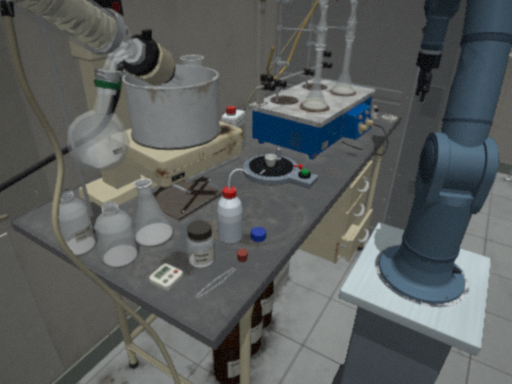

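View pics/b.png

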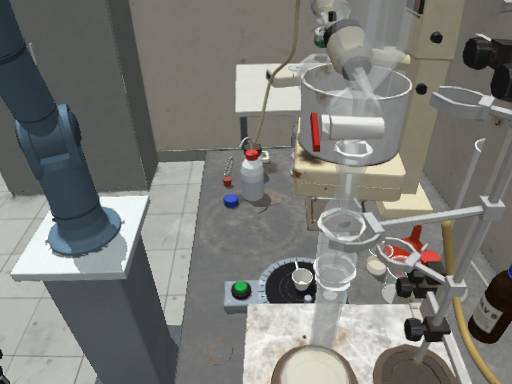

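Emit:
play_rows --motion '[[[0,0,0.088],[0.906,-0.717,-0.125],1],[[0,0,0.088],[0.906,-0.717,-0.125],1],[[0,0,0.088],[0.906,-0.717,-0.125],1],[[0,0,0.088],[0.906,-0.717,-0.125],1],[[0,0,0.088],[0.906,-0.717,-0.125],1],[[0,0,0.088],[0.906,-0.717,-0.125],1],[[0,0,0.088],[0.906,-0.717,-0.125],1],[[0,0,0.088],[0.906,-0.717,-0.125],1],[[0,0,0.088],[0.906,-0.717,-0.125],1],[[0,0,0.088],[0.906,-0.717,-0.125],1]]'

```text
clock: 2.3
ee_pos: [0.4472, -0.2512, 0.2951]
eef_rot: [3.141, -0.001, -0.001]
ft_force: [-1.0, -0.1, -0.3]
grip_width: 0.0
finger_force: 0.0
```

Run:
```python
from h import *
s=arm.sense();print(s["clock"],s["ee_pos"],s["eef_rot"],s["ft_force"],s["grip_width"])
p=vision.snapshot("wrist");cv2.imwrite("pics/d.png",p["frame"]);np.savez("pics/d.npz",**{k:np.array(p[k]) for k in("frame","range_z","intrinsics","k1","rvec","tvec")})
R=cv2.Rodrigues(np.array(p["rvec"],float))[0];print("cam",-R.T@np.ravel(p["tvec"]),R[2],p["intrinsics"],p["k1"])
for o in("dial","index_tip","marker_tip","post_top","log_key_top","crucible"):
    for q in models.find_in(o,p)[:2]:
        x,y,w,h=q["rect"];print(o,np.round(q["rect"]),round(q["conf"],2),np.round(world(p,x+w/2,y+h/2),3))
```

```text
2.3 [ 0.44717121 -0.25122569  0.29511644] [ 3.14086039e+00 -5.77047032e-04 -1.33332992e-03] [-0.99215113 -0.06716158 -0.25936554] 0.00016328910935934978
cam [ 0.52349798 -0.25193692  0.42308639] [-3.04784710e-01 -7.03212065e-04 -9.52421013e-01] [[281.30725399   0.         249.40032488]
 [  0.         281.30725399 193.69151421]
 [  0.           0.           1.        ]] -0.066933901610144
dial [192.   6. 120. 130.] 0.88 [ 0.566 -0.255  0.031]
index_tip [192.   8. 120. 124.] 0.55 [ 0.567 -0.255  0.03 ]
marker_tip [ 18. 169.  28.  31.] 0.73 [0.409 0.085 0.021]
marker_tip [279. 127.  18.  21.] 0.67 [ 0.479 -0.306  0.027]
post_top [193.   6. 120. 126.] 0.83 [ 0.568 -0.257  0.033]
post_top [241. 160.  19.  20.] 0.25 [ 0.436 -0.254  0.044]
log_key_top [244. 158.  20.  23.] 0.58 [ 0.436 -0.258  0.042]
crucible [232.  47.  36.  41.] 0.69 [ 0.57  -0.253  0.031]
```

View pics/d.png

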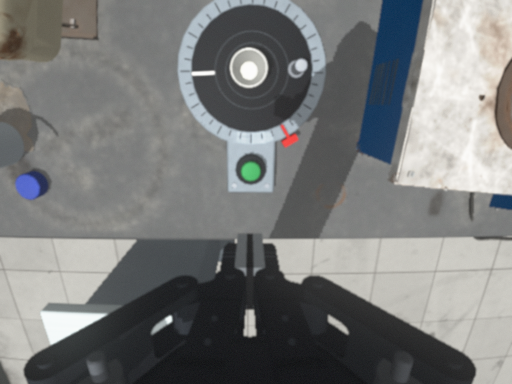

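```bash
cat >> h.py <<'E'
def top(p,c,z,half=.13,ppm=4):
    "top-down picture of plane z round c: column=-y, row=-x, ppm px per mm"
    n=int(2000*half*ppm); g=(np.arange(n)+.5)/(1000*ppm)-half
    Y,X=np.meshgrid(c[1]-g,c[0]-g)
    P=np.stack([X,Y,np.full_like(X,z)],-1)@cv2.Rodrigues(np.array(p["rvec"],float))[0].T+np.ravel(p["tvec"])
    s=P[...,:2]/P[...,2:];s=s*(1+p["k1"]*(s**2).sum(-1,keepdims=True))
    K=p["intrinsics"];return cv2.remap(p["frame"],(s[...,0]*K[0][0]+K[0][2]).astype(np.float32),(s[...,1]*K[1][1]+K[1][2]).astype(np.float32),cv2.INTER_LINEAR)
def back(c,half,ppm,u,v): return c[0]+half-v/(1000*ppm),c[1]+half-u/(1000*ppm)
E
python3 - <<'E'
from h import *
p=dict(np.load("pics/d.npz"))
c=(.56,-.255)
t=top(p,c,.028,.11,2.5);g=cv2.GaussianBlur(cv2.cvtColor(t,cv2.COLOR_BGR2GRAY),(5,5),0)
print(t.shape)
# rim of black disc: sub-pixel radial edge, robust circle
def fit(c0,r0,z,sgn):
    t=top(p,c,z,.13,4);gg=cv2.GaussianBlur(cv2.cvtColor(t,cv2.COLOR_BGR2GRAY),(9,9),0).astype(float)
    pts=[]
    for a in np.radians(np.arange(0,360,2)):
        r=np.arange(r0-.01,r0+.01,.00025);x=c0[0]+r*np.cos(a);y=c0[1]+r*np.sin(a)
        v=((c[0]+.13-x)*4000).astype(int);u=((c[1]+.13-y)*4000).astype(int)
        if v.min()<0 or u.min()<0 or v.max()>=1040 or u.max()>=1040: continue
        d=sgn*np.diff(gg[v,u],n=1);i=np.convolve(d,np.ones(8),'same').argmax();pts.append((x[i],y[i]))
    P=np.array(pts);w=np.ones(len(P))
    for _ in range(8):
        A=np.c_[2*P,np.ones(len(P))]*w[:,None];b=(P**2).sum(1)*w;s=np.linalg.lstsq(A,b,rcond=None)[0];R=np.sqrt(s[2]+s[:2]@s[:2])
        e=abs(np.hypot(*(P-s[:2]).T)-R);w=(e<max(.001,np.median(e)*2)).astype(float)
    return s[:2],R,int(w.sum())
c0=np.array([.566,-.255])
for _ in range(3): c0,R,n=fit(c0,.08,.028,1)
print("disc",c0,R,n)
hsv=cv2.cvtColor(p["frame"],cv2.COLOR_BGR2HSV)
def cen(m,z,reg):
    vv,uu=np.nonzero(m);W=np.array([world(p,u,v,z)[:2] for u,v in zip(uu,vv)]);k=reg(W);return W[k]
red=cen(((hsv[...,0]<8)|(hsv[...,0]>172))&(hsv[...,1]>120)&(hsv[...,2]>90),.028,lambda W:(np.hypot(*(W-c0).T)<.115))
d=red-c0;print("marker ang",np.degrees(np.arctan2(*d.mean(0)[::-1])),len(red),np.hypot(*d.T).min(),"tip pix ang",np.degrees(np.arctan2(*d[np.hypot(*d.T)<.093].mean(0)[::-1])))
wh=cen(g0:=(p["frame"].min(2)>140),.028,lambda W:(np.hypot(*(W-c0).T)<.076)&(np.hypot(*(W-c0).T)>.048)&(W[:,1]>c0[1]))
d=wh-c0;print("index ang",np.degrees(np.arctan2(*d.mean(0)[::-1])),len(wh),np.hypot(*d.T).min(),np.hypot(*d.T).max())
gr=cen((abs(hsv[...,0].astype(int)-65)<20)&(hsv[...,1]>100)&(hsv[...,2]>60),.042,lambda W:np.hypot(*(W-[.437,-.256]).T)<.04)
print("key",gr.mean(0),np.ptp(gr,0),len(gr), "depth z",world(p,251,170))
print(arm.sense()["q"])
cv2.imwrite("pics/e.png",t)
E
```

```text
(550, 550, 3)
disc [ 0.56619136 -0.25475317] 0.07879100093317568 178
marker ang -149.40455046483973 165 0.0810948445485282 tip pix ang -149.39076745700982
index ang 92.24318505807729 102 0.04891571676029409 0.07562941108541811
key [ 0.43481413 -0.25364322] [0.02697681 0.0264277 ] 317 depth z [ 0.43652121 -0.25441896  0.04420454]
[ 0.64282035  0.09181888 -0.22487449  1.85447428  0.02197949  1.19794807
 -1.16028625]
```

View pics/e.png

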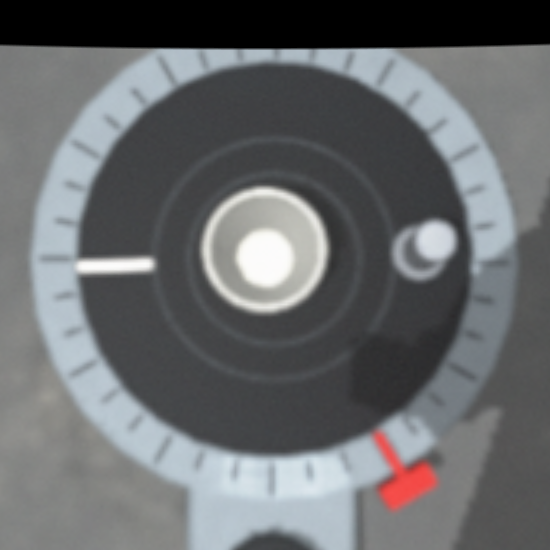

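Emit:
play_rows --motion '[[[0,0,0],[0.217,0.157,0.44],1],[[0,0,0],[0.217,0.157,0.44],1],[[0,0,0],[0.217,0.157,0.44],1],[[0,0,0],[0.217,0.157,0.44],1],[[0,0,0],[0.217,0.157,0.44],1],[[0,0,0],[0.217,0.157,0.5],1],[[0,0,0],[0.217,0.157,0.55],1],[[0,0,0],[0.217,0.157,0.592],1],[[0,0,0],[0.217,0.157,0.592],1]]'

```text
clock: 3.78
ee_pos: [0.5337, -0.3119, 0.0574]
eef_rot: [-3.14, -0.002, 0.004]
ft_force: [1.0, -0.7, 0.4]
grip_width: -0.001
finger_force: 0.0
```

```bash
cat > plan.py <<'E'
import numpy as np
from scipy.spatial.transform import Rotation as R
C=np.array([.5662,-.2548])
def pose(phi,gap,r=.058): # post angle (deg), gap: TCP to post centre along tangent
    f=np.radians(phi);xy=C+r*np.array([np.cos(f),np.sin(f)])-gap*np.array([-np.sin(f),np.cos(f)])
    return xy,phi+90
def rows(cur,curyaw,seq):
    "cur = commanded xy, curyaw deg; seq list of (phi,gap); z kept"
    y=np.radians(curyaw);out=[]
    for phi,gap in seq:
        xy,yaw=pose(phi,gap);d=xy-cur
        out.append([[0,0,round(-(yaw-curyaw)/180,3)],[round((d[0]*np.cos(y)+d[1]*np.sin(y))/.4,3),round((d[0]*np.sin(y)-d[1]*np.cos(y))/.4,3),0],1])
    return out
E
python3 - <<'E'
from plan import *
from h import *
s=arm.sense();print(s["clock"],s["ee_pos"],s["eef_rot"],s["ft_force"])
p=vision.snapshot("wrist");cv2.imwrite("pics/f.png",p["frame"])
cur=np.array([.4478+.217*.4,-.2498-.157*.4]);print(cur)
seq=[(-90,.027),(-89,.021)]+[(-87+6*i,.0185) for i in range(8)]
print(rows(cur,0,seq))
E
```

```text
3.775 [ 0.53372581 -0.31185645  0.05737143] [-3.14026927e+00 -2.39056002e-03  4.00291293e-03] [ 0.99991746 -0.71314338  0.39732385]
[ 0.5346 -0.3126]
[[[0, 0, 0.0], [np.float64(0.012), np.float64(0.001), 0], 1], [[0, 0, -0.006], [np.float64(0.029), np.float64(0.001), 0], 1], [[0, 0, -0.017], [np.float64(0.04), np.float64(0.003), 0], 1], [[0, 0, -0.05], [np.float64(0.056), np.float64(0.006), 0], 1], [[0, 0, -0.083], [np.float64(0.072), np.float64(0.008), 0], 1], [[0, 0, -0.117], [np.float64(0.088), np.float64(0.007), 0], 1], [[0, 0, -0.15], [np.float64(0.104), np.float64(0.006), 0], 1], [[0, 0, -0.183], [np.float64(0.119), np.float64(0.002), 0], 1], [[0, 0, -0.217], [np.float64(0.134), np.float64(-0.003), 0], 1], [[0, 0, -0.25], [np.float64(0.149), np.float64(-0.009), 0], 1]]
```

View pics/f.png

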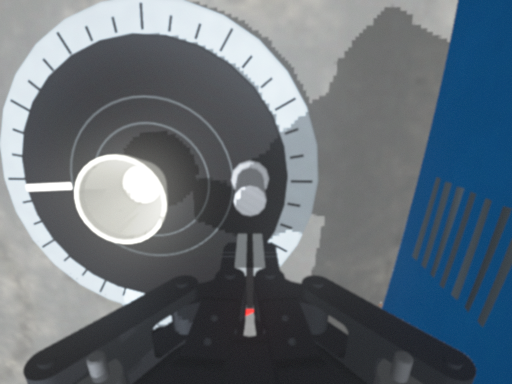

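Emit:
play_rows --motion '[[[0,0,0],[0.015,0.001,0],1],[[0,0,-0.006],[0.024,0.001,0],1],[[0,0,-0.01],[0.032,0.002,0],1],[[0,0,-0.017],[0.04,0.003,0],1],[[0,0,-0.033],[0.048,0.005,0],1],[[0,0,-0.05],[0.056,0.006,0],1],[[0,0,-0.067],[0.064,0.007,0],1],[[0,0,-0.083],[0.072,0.008,0],1],[[0,0,-0.1],[0.08,0.008,0],1],[[0,0,-0.117],[0.088,0.007,0],1]]'

```text
clock: 5.08
ee_pos: [0.5694, -0.3163, 0.0584]
eef_rot: [3.087, 0.579, -0.003]
ft_force: [-1.5, 0.2, 0.0]
grip_width: -0.001
finger_force: 0.7
```

Run:
```python
from plan import *
from h import *
s=arm.sense();print(s["clock"],s["ee_pos"],s["ft_force"])
p=vision.snapshot("wrist");cv2.imwrite("pics/g.png",p["frame"])
cur=np.array([.5346+.088*.4,-.3126-.007*.4]);print(cur)
W=[world(p,u,v,.028)[:2]-C for v,u in zip(*np.nonzero(p["frame"].min(2)>140))]
W=np.array(W);r=np.hypot(*W.T);a=np.degrees(np.arctan2(W[:,1],W[:,0]));k=(r>.05)&(r<.077)
h=np.histogram(a[k],np.arange(-180,181,5));print([(int(e),int(n)) for n,e in zip(*h) if n>4])
i=(a[k]>90)&(a[k]<160);print("index",np.median(a[k][i]))
for x in rows(cur,.117*180,[(-90+.117*180+5*i,.0185) for i in range(1,11)]): print([[float(q) for q in z] if isinstance(z,list) else z for z in x])
```

```text
5.075 [ 0.56943407 -0.31626911  0.05839004] [-1.48701798  0.20238323  0.01329446]
[ 0.5698 -0.3154]
[(-110, 30), (-105, 5), (-100, 82), (-95, 214), (-90, 232), (-85, 132), (-75, 32), (-70, 113), (-65, 111), (105, 310), (110, 43), (125, 10), (130, 24), (135, 29), (140, 34), (145, 35), (150, 29), (155, 28), (160, 18), (165, 7)]
index 109.46965368082846
[[0.0, 0.0, -0.028], [0.013, 0.004, 0.0], 1]
[[0.0, 0.0, -0.056], [0.026, 0.006, 0.0], 1]
[[0.0, 0.0, -0.083], [0.039, 0.007, 0.0], 1]
[[0.0, 0.0, -0.111], [0.052, 0.007, 0.0], 1]
[[0.0, 0.0, -0.139], [0.065, 0.006, 0.0], 1]
[[0.0, 0.0, -0.167], [0.078, 0.004, 0.0], 1]
[[0.0, 0.0, -0.194], [0.091, 0.001, 0.0], 1]
[[0.0, 0.0, -0.222], [0.104, -0.004, 0.0], 1]
[[0.0, 0.0, -0.25], [0.116, -0.009, 0.0], 1]
[[0.0, 0.0, -0.278], [0.127, -0.016, 0.0], 1]
```

View pics/g.png

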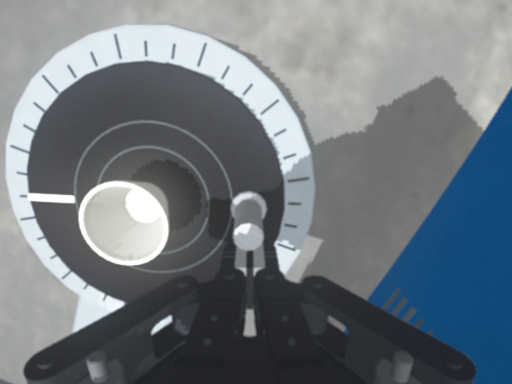

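Emit:
play_rows --motion '[[[0,0,-0.028],[0.013,0.004,0],1],[[0,0,-0.056],[0.026,0.006,0],1],[[0,0,-0.083],[0.039,0.007,0],1],[[0,0,-0.111],[0.052,0.007,0],1],[[0,0,-0.139],[0.065,0.006,0],1],[[0,0,-0.167],[0.078,0.004,0],1],[[0,0,-0.194],[0.091,0.001,0],1],[[0,0,-0.222],[0.104,-0.004,0],1],[[0,0,-0.25],[0.116,-0.009,0],1],[[0,0,-0.278],[0.127,-0.016,0],1]]'

```text
clock: 6.38
ee_pos: [0.6156, -0.2934, 0.0586]
eef_rot: [2.551, 1.828, -0.001]
ft_force: [0.2, -2.7, -0.4]
grip_width: 0.004
finger_force: 1.0
```

Run:
```python
from plan import *
from h import *
s=arm.sense();print(s["clock"],s["ee_pos"],s["ft_force"],s["q"][6])
cur,yaw=pose(-90+.395*180,.0185);print(cur,yaw)
p=vision.snapshot("wrist");cv2.imwrite("pics/i.png",p["frame"])
W=np.array([world(p,u,v,.028)[:2]-C for v,u in zip(*np.nonzero(p["frame"].min(2)>140))])
r=np.hypot(*W.T);a=np.degrees(np.arctan2(W[:,1],W[:,0]));k=(r>.05)&(r<.077)&(a>130)&(a<180)
print("index",np.median(a[k]),k.sum())
for x in rows(cur,yaw,[(-90+yaw+4*i,.0185) for i in range(1,11)]): print([[float(q) for q in z] if isinstance(z,list) else z for z in x])
```

```text
6.375 [ 0.61559396 -0.29336238  0.05863578] [ 0.18499758 -2.66958616 -0.39323861] -0.19374981464331584
[ 0.61508048 -0.29108979] 71.10000000000001
index 157.38898362260846 350
[[0.0, 0.0, -0.022], [0.01, 0.003, 0.0], 1]
[[0.0, 0.0, -0.044], [0.021, 0.005, 0.0], 1]
[[0.0, 0.0, -0.067], [0.031, 0.006, 0.0], 1]
[[0.0, 0.0, -0.089], [0.042, 0.007, 0.0], 1]
[[0.0, 0.0, -0.111], [0.052, 0.007, 0.0], 1]
[[0.0, 0.0, -0.133], [0.063, 0.006, 0.0], 1]
[[0.0, 0.0, -0.156], [0.073, 0.005, 0.0], 1]
[[0.0, 0.0, -0.178], [0.084, 0.002, 0.0], 1]
[[0.0, 0.0, -0.2], [0.094, -0.001, 0.0], 1]
[[0.0, 0.0, -0.222], [0.104, -0.004, 0.0], 1]
```

Emit:
play_rows --motion '[[[0,0,-0.022],[0.01,0.003,0],1],[[0,0,-0.044],[0.021,0.005,0],1],[[0,0,-0.067],[0.031,0.006,0],1],[[0,0,-0.089],[0.042,0.007,0],1],[[0,0,-0.111],[0.052,0.007,0],1],[[0,0,-0.133],[0.063,0.006,0],1],[[0,0,-0.156],[0.073,0.005,0],1],[[0,0,-0.178],[0.084,0.002,0],1],[[0,0,-0.2],[0.094,-0.001,0],1],[[0,0,-0.2],[0.094,-0.001,0],1]]'

```text
clock: 7.68
ee_pos: [0.6276, -0.2552, 0.0588]
eef_rot: [1.866, 2.526, 0.001]
ft_force: [0.7, -0.1, 0.9]
grip_width: -0.001
finger_force: 0.2
```

Run:
```python
from plan import *
from h import *
s=arm.sense();print(s["clock"],s["ee_pos"],s["ft_force"],s["q"][6])
yaw=71.1+36;cur,_=pose(yaw-90,.0185);print(cur,yaw)
p=vision.snapshot("wrist");cv2.imwrite("pics/j.png",p["frame"])
W=np.array([world(p,u,v,.028)[:2]-C for v,u in zip(*np.nonzero(p["frame"].min(2)>140))])
r=np.hypot(*W.T);a=np.degrees(np.arctan2(W[:,1],W[:,0]))%360;k=(r>.05)&(r<.077)&(a>165)&(a<215)
print("index",np.median(a[k]),k.sum())
hsv=cv2.cvtColor(p["frame"],cv2.COLOR_BGR2HSV)
m=((hsv[...,0]<8)|(hsv[...,0]>172))&(hsv[...,1]>120)&(hsv[...,2]>90)
W=np.array([world(p,u,v,.028)[:2]-C for v,u in zip(*np.nonzero(m))]);r=np.hypot(*W.T);a=np.degrees(np.arctan2(W[:,1],W[:,0]))%360;k=(r>.075)&(r<.098)&(a>180)&(a<240)
print("marker",a[k].mean() if k.any() else None,k.sum())
for x in rows(cur,yaw,[(-90+yaw+d,.0185) for d in (3,6,9,11,13,14,15,16,17,18)]): print([[float(q) for q in z] if isinstance(z,list) else z for z in x])
```

```text
7.675 [ 0.62764164 -0.25515679  0.05880262] [ 0.66132246 -0.08144455  0.93060258] 0.3011439183108977
[ 0.62707574 -0.25542783] 107.1
index 196.82898720879373 323
marker 209.42739197057176 333
[[0.0, 0.0, -0.017], [0.008, 0.002, 0.0], 1]
[[0.0, 0.0, -0.033], [0.015, 0.004, 0.0], 1]
[[0.0, 0.0, -0.05], [0.023, 0.005, 0.0], 1]
[[0.0, 0.0, -0.061], [0.029, 0.006, 0.0], 1]
[[0.0, 0.0, -0.072], [0.034, 0.007, 0.0], 1]
[[0.0, 0.0, -0.078], [0.036, 0.007, 0.0], 1]
[[0.0, 0.0, -0.083], [0.039, 0.007, 0.0], 1]
[[0.0, 0.0, -0.089], [0.042, 0.007, 0.0], 1]
[[0.0, 0.0, -0.094], [0.044, 0.007, 0.0], 1]
[[0.0, 0.0, -0.1], [0.047, 0.007, 0.0], 1]
```

View pics/j.png

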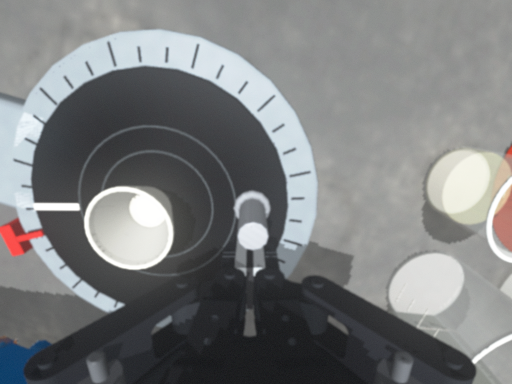

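Emit:
play_rows --motion '[[[0,0,-0.017],[0.008,0.002,0],1],[[0,0,-0.033],[0.015,0.004,0],1],[[0,0,-0.044],[0.021,0.005,0],1],[[0,0,-0.05],[0.023,0.005,0],1],[[0,0,-0.056],[0.026,0.006,0],1],[[0,0,-0.061],[0.029,0.006,0],1],[[0,0,-0.061],[0.029,0.006,0],1]]'

```text
clock: 8.6
ee_pos: [0.6258, -0.2432, 0.0585]
eef_rot: [-1.614, -2.695, -0.0]
ft_force: [0.3, -0.6, 0.4]
grip_width: -0.001
finger_force: 0.4
```

```bash
cat > chk.py <<'E'
from plan import *
from h import *
from scipy.optimize import least_squares
def chk(name):
    p=vision.snapshot("wrist");cv2.imwrite(name,p["frame"])
    # disc centre refit in this picture: dark/bright edge along rays
    g=cv2.GaussianBlur(cv2.cvtColor(p["frame"],cv2.COLOR_BGR2GRAY),(3,3),0).astype(float)
    c=C.copy()
    for _ in range(3):
        P=[]
        for t in np.radians(np.arange(0,360,2)):
            r=np.arange(.070,.090,.0005);uv=np.array([pix(p,[c[0]+q*np.cos(t),c[1]+q*np.sin(t),.028]) for q in r])
            if uv.min()<2 or uv[:,0].max()>508 or uv[:,1].max()>380: continue
            L=cv2.remap(g.astype(np.float32),uv[None,:,0].astype(np.float32),uv[None,:,1].astype(np.float32),1)[0]
            d=L[3:]-L[:-3];i=d.argmax()
            if d[i]>30:P.append(c+(r[i]+.00075)*np.array([np.cos(t),np.sin(t)]))
        P=np.array(P);f=least_squares(lambda x:np.hypot(*(P-x[:2]).T)-x[2],[*c,.08],loss="soft_l1",f_scale=.0007);c=f.x[:2]
    def ang(m,lo,hi,a0,a1):
        W=np.array([world(p,u,v,.028)[:2]-c for v,u in zip(*np.nonzero(m))]);r=np.hypot(*W.T);a=np.degrees(np.arctan2(W[:,1],W[:,0]))%360
        k=(r>lo)&(r<hi)&(a>a0)&(a<a1);return np.mean(a[k]),k.sum()
    hsv=cv2.cvtColor(p["frame"],cv2.COLOR_BGR2HSV)
    i=ang(p["frame"].min(2)>140,.053,.076,185,230);m=ang(((hsv[...,0]<8)|(hsv[...,0]>172))&(hsv[...,1]>120)&(hsv[...,2]>90),.082,.095,195,225)
    print("centre",c,f.x[2],len(P),"index",i,"marker",m,"to go",m[0]-i[0])
    return p
E
python3 - <<'E'
from chk import *
s=arm.sense();print(s["clock"],s["ee_pos"],s["ft_force"])
chk("pics/k.png")
yaw=107.1+11;cur,_=pose(yaw-90,.0185)
for x in rows(cur,yaw,[(-90+yaw+d,.0185) for d in (.5,1,1.5,2,2.5,3,3.5,4)]): print([[float(q) for q in z] if isinstance(z,list) else z for z in x])
E
```

```text
8.6 [ 0.62584844 -0.24323824  0.05853921] [ 0.31960335 -0.60791687  0.42935859]
centre [ 0.56670215 -0.25400498] 0.07880164156782055 141 index (np.float64(209.2729870107386), np.int64(306)) marker (np.float64(209.58402342633693), np.int64(175)) to go 0.3110364155983234
[[0.0, 0.0, -0.003], [0.001, 0.0, 0.0], 1]
[[0.0, 0.0, -0.006], [0.003, 0.001, 0.0], 1]
[[0.0, 0.0, -0.008], [0.004, 0.001, 0.0], 1]
[[0.0, 0.0, -0.011], [0.005, 0.002, 0.0], 1]
[[0.0, 0.0, -0.014], [0.006, 0.002, 0.0], 1]
[[0.0, 0.0, -0.017], [0.008, 0.002, 0.0], 1]
[[0.0, 0.0, -0.019], [0.009, 0.003, 0.0], 1]
[[0.0, 0.0, -0.022], [0.01, 0.003, 0.0], 1]
```

View pics/k.png

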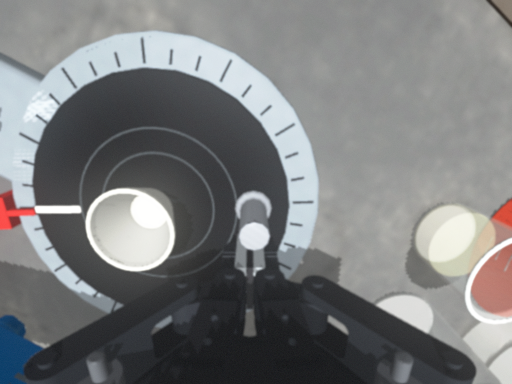

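Emit:
play_rows --motion '[[[0,0,0],[-0.02,0,0],1],[[0,0,0],[-0.06,0,0],1],[[0,0,0],[-0.06,0,0],1],[[0,0,0],[-0.06,0,-0.15],1],[[0,0,0],[-0.06,0,-0.3],1],[[0,0,0],[-0.06,0,-0.3],1],[[0,0,0],[-0.06,0,-0.3],1]]'

```text
clock: 9.52
ee_pos: [0.637, -0.2647, 0.1786]
eef_rot: [-1.615, -2.695, 0.001]
ft_force: [-0.5, 0.9, -0.1]
grip_width: 0.004
finger_force: 0.0
```

Run:
```python
from chk import *
s=arm.sense();print(s["clock"],s["ee_pos"],s["ft_force"])
cur,_=pose(28.1,.0185);cur=cur-.024*np.array([np.cos(np.radians(118.1)),np.sin(np.radians(118.1))]);print(cur)
y=np.radians(118.1);d=np.array([.40,-.254])-cur   # stand-off before the key
print("shift",(d[0]*np.cos(y)+d[1]*np.sin(y))/.4,(d[0]*np.sin(y)-d[1]*np.cos(y))/.4,"turn",118.1/180)
```

```text
9.525 [ 0.63697302 -0.26474757  0.17859904] [-0.47833076  0.85804834 -0.11992627]
[ 0.63738136 -0.2649717 ]
shift 0.3037196903787003 -0.5105816890679021 turn 0.6561111111111111
```

Emit:
play_rows --motion '[[[0,0,0.5],[0.304,-0.51,0],1],[[0,0,0.5],[0.304,-0.51,0],1],[[0,0,0.5],[0.304,-0.51,0],1],[[0,0,0.5],[0.304,-0.51,0],1],[[0,0,0.5],[0.304,-0.51,0],1],[[0,0,0.5],[0.304,-0.51,0],1],[[0,0,0.5],[0.304,-0.51,0],1],[[0,0,0.5],[0.304,-0.51,0],1],[[0,0,0.5],[0.304,-0.51,0],1],[[0,0,0.5],[0.304,-0.51,0],1]]'

```text
clock: 10.78
ee_pos: [0.3985, -0.2531, 0.1767]
eef_rot: [-3.044, -0.764, 0.004]
ft_force: [-0.7, -0.2, -0.1]
grip_width: -0.001
finger_force: 0.0
```

Run:
```python
from chk import *
s=arm.sense();print(s["clock"],s["ee_pos"],s["eef_rot"],s["ft_force"])
p=chk("pics/l.png")
hsv=cv2.cvtColor(p["frame"],cv2.COLOR_BGR2HSV)
vv,uu=np.nonzero((abs(hsv[...,0].astype(int)-65)<20)&(hsv[...,1]>100)&(hsv[...,2]>60))
Z=np.array([world(p,u,v)[2] for u,v in zip(uu,vv)]);W=np.array([world(p,u,v,.043)[:2] for u,v in zip(uu,vv)]);k=np.hypot(*(W-[.436,-.255]).T)<.03
z=np.median(Z[k]);key=W[k].mean(0);print("key",key,np.ptp(W[k],0),k.sum(),"z",z)
cur=np.array([.40,-.254]);y=np.radians(28.1);d=key-cur
print("shift",(d[0]*np.cos(y)+d[1]*np.sin(y))/.4,(d[0]*np.sin(y)-d[1]*np.cos(y))/.4, "down to touch",(.1786-.014-z)/.4)
```

```text
10.775 [ 0.39845809 -0.25311445  0.1767213 ] [-3.04401033 -0.76418674  0.00401781] [-0.74436083 -0.24668121 -0.05028367]
centre [ 0.56575547 -0.25418991] 0.07895798692972779 99 index (np.float64(209.5712397545343), np.int64(161)) marker (np.float64(210.4761302522086), np.int64(58)) to go 0.9048904976743017
key [ 0.43503942 -0.2529882 ] [0.02715624 0.02747793] 681 z 0.04313192412847383
shift 0.07846446543308944 0.03902861268086221 down to touch 0.30367018967881537
```

View pics/l.png

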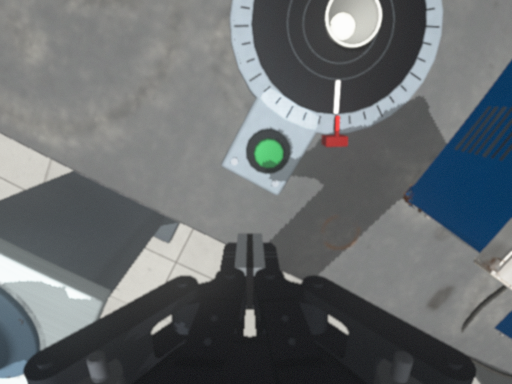

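Emit:
play_rows --motion '[[[0,0,0],[0.078,0.039,0],1],[[0,0,0],[0.078,0.039,0.1],1],[[0,0,0],[0.078,0.039,0.2],1],[[0,0,0],[0.078,0.039,0.27],1],[[0,0,0],[0.078,0.039,0.29],1],[[0,0,0],[0.078,0.039,0.3],1],[[0,0,0],[0.078,0.039,0.308],1],[[0,0,0],[0.078,0.039,0.314],1],[[0,0,0],[0.078,0.039,0.318],1],[[0,0,0],[0.078,0.039,0.318],1]]'

```text
clock: 12.08
ee_pos: [0.4352, -0.253, 0.0521]
eef_rot: [3.046, 0.764, 0.001]
ft_force: [-2.7, 0.7, 6.2]
grip_width: 0.0
finger_force: 3.0
```

Emit:
play_rows --motion '[[[0,0,0],[0,0,0.003],1],[[0,0,0],[0,0,0.005],1],[[0,0,0],[0,0,0.005],1]]'

```text
clock: 12.45
ee_pos: [0.4354, -0.253, 0.0519]
eef_rot: [3.046, 0.764, -0.002]
ft_force: [-6.7, 3.3, 19.1]
grip_width: 0.002
finger_force: 9.5
```

Bottomed out (force jumped with no further travel). Retreat.

Emit:
play_rows --motion '[[[0,0,0],[0,0,-0.02],1],[[0,0,0],[0,0,-0.05],1],[[0,0,0],[0,0,-0.15],1],[[0,0,0],[0,0,-0.3],1],[[0,0,0],[-0.08,-0.04,-0.3],1],[[0,0,0],[-0.08,-0.04,-0.3],1],[[0,0,0],[-0.08,-0.04,-0.3],1]]'

```text
clock: 13.32
ee_pos: [0.3993, -0.2539, 0.1694]
eef_rot: [3.047, 0.764, 0.001]
ft_force: [-0.7, -0.8, 0.0]
grip_width: 0.001
finger_force: 0.0
```

Run:
```python
from chk import *
s=arm.sense();print(s["clock"],s["ee_pos"],s["ft_force"])
p=chk("pics/m.png")
q=models.find_in("log_key_top",p)
if q: x,y,w,h=q[0]["rect"];print("key top",world(p,x+w/2,y+h/2))
print(arm.job_done())
```

```text
13.325 [ 0.39933523 -0.25393781  0.16937849] [-0.66621475 -0.81077462  0.04150133]
centre [ 0.56574275 -0.25412734] 0.07897941630967537 99 index (np.float64(209.58069183648112), np.int64(163)) marker (np.float64(210.52909885012446), np.int64(63)) to go 0.9484070136433331
key top [ 0.43544986 -0.25313452  0.04245998]
the job is handed in; nothing more can be done
None
```

The job is handed in: by my last measurement the white line sits within about 1° (1.3 mm) of the red marker, and the green key was pressed to its stop and has sprung back. The hand-in gave no verdict.

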